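# Check the jug stoppers and put the furred-up one in for descaling

## Robot

A 7-joint arm with a two-finger parallel gripper is mounted at the origin on the work surface. World frame = base frame: x ahead of the robot, y to its left, z up, the work surface at z = 0. Lengths are in m, angles in rad, forces in N, time in s.
With the tool pointing down it reaches from about 0.4 to 0.85 m from the base axis. Payload 4.5 kg.
Tool frame: the origin (TCP) lies on the centre line of the jaws, within the pads' length; the fingertips stand 8 mm ahead of it and the grasp point (between the pads) lies 11 mm behind it; z points along the fingers, y is the line along which they close (so a half turn about z gives the same grasp; the last joint's range is limited). The gripper opens to 85 mm and grips with 20 to 120 N. Pads are 22 mm wide; open, the fingers measure 114 mm over their backs; the gripper's body (76 mm by 85 mm) begins 54 mm behind the grasp point. The pads swing forward as they close: fully open they stand 13 mm farther back than shut.
Start: joints at [-1.173, 0.689, -0.195, 1.565, 0.157, 0.902, -0.215], TCP at [0.222, 0.584, 0.239] pointing down, gripper open.
Joint ranges: [-3.01, 3.01], [-0.46, 2.08], [-1.47, 1.51], [0.13, 2.56], [-1, 4.14], [0.04, 2.09], [-2.66, 2.66]. Speed limits (rad/s): [2.57, 2.57, 3.14, 3.14, 3.14, 3.14, 3.14].

## Interface

Orientations are given as a unit quaternion [w, x, y, z].
In Python, from plant import robot gives the robot as it stands. Calls block until the motion is done:
- robot.move_to(position, orientation): joint-space move of the TCP to a pose.
- robot.move_linear(position, rotation=None, speed=0.15, force_limit=None): straight line of the TCP; rotation=None keeps the orientation; speed is the mean speed in m/s. With force_limit (N) it stops when the force on the tool has changed by that much, and returns True; else False.
- robot.movej(angles): joint-space move.
- robot.set_gripper(opening, force=None): finger opening in m; force is the grip in N (None keeps the last); returns when the fingers have stopped.
- robot.hold(seconds).
- robot.solve_ik(position, orientation): joint angles nearest the present ones, or None.
- robot.sense(): the state.
- robot.grab_frame(name): name is "scene" or "top" or "wrist"; returns (picture, depth): 384x512x3 uint8, red, green, blue; 384x512 float32, m along the optical axis (not along the pixel's ray), 0 where there is no reading.
- robot.camera_model(name): a dict with "vertical_fov" (degrees; the focal length in pixels is half the picture's height over the tangent of half this angle, whatever the lens; pixels are square), "cx", "cy" (the principal point, pixels), "k1" (the pictures are not rectified: a ray, as slopes to the right and down, at radius r is drawn at 1 + k1 r^2 times it, then the intrinsics apply), "extrinsics" (4x4, takes a point from world to camera coordinates). Camera axes: x right, y down, z forward; pixel columns grow to the right and rows downward; lengths in m; the calibration is good to about 2 mm. A picture is of the moment at which its call begins: read the wrist's pose just before it. camera_model takes no time and is no camera call; for the wrist camera it gives the pose at the moment of the call.
A pose or a line that the arm cannot do raises robot.IKError and nothing moves.
- robot.sign_off(): hands the job in; it is judged then, once.
Trained networks look in the newest picture that a camera, given by its name, has taken for a name from the list of things; names that differ only in an ending like _2 or _b are one class to them, and where a whole thing is asked for, a point or a joint stands for the part that bears it (a point fixed in the world has none). Each returns a list of dicts, best first, with "p" (0 to 1); they miss things now and then, are a little off and sometimes report something else, mostly with a low value. They report only what shows in the picture. A call takes as long as a camera call. They do not tell look-alikes from the thing itself.
- robot.search_frame(camera, label): "uv" ([column, row] in pixels, amid what is visible of it).
- robot.cut_out(camera, label): "mask" (384x512 bool, what is visible of it) and "uv" ([column, row] in pixels, amid what is visible of it).
- robot.mark_of(camera, label): "uv" ([column, row] in pixels: a listed point, or the origin of a listed thing).
The state is a dict: "time_s": time; "joint_pos": joint angles; "joint_velocities": joint speeds; "tau": joint torques, N m; "tcp_pos": TCP position; "tcp_rot": TCP orientation; "contact_force": force on the tool from outside, world axes, zero at the start; "torque": the same for the moment, N m; "grip_width": finger opening in m; "grip_force": force on a finger pad.
Only numpy, scipy, OpenCV 4.12 (cv2) and the standard library are available. Lean on these libraries where they do the work, as an engineer would, in place of code of your own. Each camera call takes 0.05 s, during which the arm holds its last target. There are 200 camera calls.

## Task

The three jug stoppers on the drying tray have been washed: press each red button down until it clicks and stays down, so that they stand open to dry. One of them is furred up and needs a much harder push than the other two: once it has clicked, set that stopper down upright (not dropped) in the steel descaling pan and put the lid properly on the pan. Leave the two good stoppers standing on the tray and everything else where it is.

Things in the scene. Friction and masses are not known exactly. Their poses are not given: they have to be found in the camera images.
- tray: low stainless drying tray, fixed, 90 mm (its x) by 340 mm (its y), floor 4 mm thick, edge 10 mm high; origin at the centre of its underside. The three stoppers stand in a row along its y, about 90 mm apart; past the last one, at its -y end, lies a blue screw cap
- stopper_a_mid (a point): one of three vacuum-jug stoppers that look alike and stand upright on the drying tray in any order: grey neck 38 mm across and 22 mm high with an orange gasket, above it a black ribbed round cap 52 mm across and 24 mm high, and on top a red round button. Overall 54 mm high with the button up, 46 mm to the top of the cap. This point lies on its axis 27 mm above its underside; z up. About 130 g
- button_a_top (a point): centre of the top face of this stopper's red button, 26 mm across; with the button up it stands 8 mm above the black cap, clicked down 2 mm
- button_a (a joint): travel of this stopper's button: 0 up (shut), 0.006 m clicked down (open). Its spring is over-centre: it resists most at the start, and after 4 mm it snaps down by itself and stays down; pushed less far it springs back up. Two of the three buttons give way at about 4 N, one, which only feeling can tell, at about 12 N; then the force falls off as the button goes down
- stopper_b_mid (a point): one of three vacuum-jug stoppers that look alike and stand upright on the drying tray in any order: grey neck 38 mm across and 22 mm high with an orange gasket, above it a black ribbed round cap 52 mm across and 24 mm high, and on top a red round button. Overall 54 mm high with the button up, 46 mm to the top of the cap. This point lies on its axis 27 mm above its underside; z up. About 130 g
- button_b_top (a point): centre of the top face of this stopper's red button, 26 mm across; with the button up it stands 8 mm above the black cap, clicked down 2 mm
- button_b (a joint): travel of this stopper's button: 0 up (shut), 0.006 m clicked down (open). Its spring is over-centre: it resists most at the start, and after 4 mm it snaps down by itself and stays down; pushed less far it springs back up. Two of the three buttons give way at about 4 N, one, which only feeling can tell, at about 12 N; then the force falls off as the button goes down
- stopper_c_mid (a point): one of three vacuum-jug stoppers that look alike and stand upright on the drying tray in any order: grey neck 38 mm across and 22 mm high with an orange gasket, above it a black ribbed round cap 52 mm across and 24 mm high, and on top a red round button. Overall 54 mm high with the button up, 46 mm to the top of the cap. This point lies on its axis 27 mm above its underside; z up. About 130 g
- button_c_top (a point): centre of the top face of this stopper's red button, 26 mm across; with the button up it stands 8 mm above the black cap, clicked down 2 mm
- button_c (a joint): travel of this stopper's button: 0 up (shut), 0.006 m clicked down (open). Its spring is over-centre: it resists most at the start, and after 4 mm it snaps down by itself and stays down; pushed less far it springs back up. Two of the three buttons give way at about 4 N, one, which only feeling can tell, at about 12 N; then the force falls off as the button goes down
- pan: open stainless catering pan that serves as the descaling pan, fixed to the counter, rim 162 mm (its x) by 176 mm (its y) outside, mouth and inside 138 by 152 mm, 65 mm high, floor 3 mm thick; origin at the centre of its underside
- pan_rim (a point): centre of the pan's mouth, level with the top of its rim, 65 mm above the counter
- lid_seat (a point): centre of the underside of the pan lid's plate, the face that rests on the rim. The lid is a loose stainless plate 162 mm (its x) by 176 mm (its y), 3 mm thick, 280 g, lying the right way up on the counter. A downturned lip 5 mm deep, 131 by 145 mm outside, goes into the pan's mouth. Its axes match the pan's (a half turn fits as well)
- lid_handle (a point): middle of the lid's handle, 28 mm above the underside of the plate: a bridge along the lid's y, 96 mm long, 12 mm wide (lid's x), its black bar from 25 to 35 mm above the underside of the plate, open beneath except for its two end posts
- screw_cap: plain blue screw cap without a button, 44 mm across, 16 mm high, lying at one end of the drying tray; origin at the centre of its underside. Bystander: leave alone
- descaler: closed white bottle with a blue label and red cap, 58 mm across, 135 mm high; origin at the centre of its underside. Bystander
- espresso_cup: small white espresso cup with a handle, 62 mm across, 56 mm high; origin at the centre of its underside. Bystander
- tamper: dark metal coffee tamper standing on its 58 mm face, 81 mm high; origin at the centre of its underside. Bystander
- milk_pitcher: steel milk pitcher, about 90 mm across, 100 mm high, handle at its own -x; origin at the centre of its underside. Bystander
Not all that is in view belongs to the job. What is shaped like the part that bears stopper_a_mid but pink or yellow is not meant.

How it is judged:
On the way, in this order (a step that is already met when the one before it is completed fails the run):
1. the stiff stopper's button has clicked down (value of joint button_b above 0.0048 m), for 0.1 s.
2. the stiff stopper stands upright in the pan, let go (x of stopper_b_mid in the frame of pan between -0.046 and 0.046 m and y of stopper_b_mid in the frame of pan between -0.053 and 0.053 m and z of stopper_b_mid in the frame of pan below 0.036 m and angle between stopper_b_mid's own z axis and vertical below 0.15 rad and linear speed of stopper_b below 0.02 m/s and contact force between the fingers and stopper_b below 0.1 N), for 0.2 s.
At the end, for the whole second after the job is handed in: All three buttons are clicked down (over 4.8 mm of their 6 mm); the stiff stopper stands upright (within 0.15 rad) on the pan's floor; the lid lies level on the pan's rim, its lip inside the mouth, centred within 6 mm; the two easy stoppers stand upright on the drying tray; all at rest (value of joint each of button_a, button_b, button_c above 0.0048 m and x of stopper_b_mid in the frame of pan between -0.046 and 0.046 m and y of stopper_b_mid in the frame of pan between -0.053 and 0.053 m and z of stopper_b_mid in the frame of pan below 0.036 m and angle between each of stopper_b_mid, stopper_a_mid, stopper_c_mid's own z axis and vertical below 0.15 rad and x of stopper_a_mid in the frame of tray between -0.045 and 0.045 m and y of stopper_a_mid in the frame of tray between -0.17 and 0.17 m and z of stopper_a_mid in the frame of tray between 0.022 and 0.04 m and x of stopper_c_mid in the frame of tray between -0.045 and 0.045 m and y of stopper_c_mid in the frame of tray between -0.17 and 0.17 m and z of stopper_c_mid in the frame of tray between 0.022 and 0.04 m and x of lid_seat in the frame of pan between -0.006 and 0.006 m and y of lid_seat in the frame of pan between -0.006 and 0.006 m and z of lid_seat in the frame of pan between 0.06 and 0.0675 m and angle between lid_seat's own z axis and vertical below 0.03 rad and linear speed of each of lid, stopper_a, stopper_b, stopper_c below 0.02 m/s); the robot touches nothing.
It fails at once if a bystander is pushed more than 30 mm from its place (distance of any of screw_cap, descaler, espresso_cup, tamper, milk_pitcher from where it was at the start of the episode above 0.03 m).
It fails at once if the stiff stopper is dropped into the pan (faster than 0.75 m/s inside it) (x of stopper_b_mid in the frame of pan between -0.069 and 0.069 m and y of stopper_b_mid in the frame of pan between -0.076 and 0.076 m and z of stopper_b_mid in the frame of pan below 0.075 m and linear speed of stopper_b above 0.75 m/s).
It fails at once if an easy stopper is put in the pan ((x of stopper_a_mid in the frame of pan between -0.069 and 0.069 m and y of stopper_a_mid in the frame of pan between -0.076 and 0.076 m and z of stopper_a_mid in the frame of pan below 0.06 m) or (x of stopper_c_mid in the frame of pan between -0.069 and 0.069 m and y of stopper_c_mid in the frame of pan between -0.076 and 0.076 m and z of stopper_c_mid in the frame of pan below 0.06 m)).
It also fails if it takes over 69 s, if anything falls off the work surface, if the arm or the gripper's body presses on something with over 40 N, if the wrist force passes 120 N, or if a joint passes its speed limit or range.

## Working session

There is one attempt and no reset: what is moved stays moved. The work goes in short steps, each a Python script; the robot and the scene stay as the last script left them, time stands still between calls to the robot, and variables do not carry over. Pictures are saved under pics/ and viewed, at most 10 in all, crops included, and the job is handed in when it is done.

```bash
ls; mkdir -p pics; cat > h.py <<'E'
import numpy as np, cv2
from plant import robot
def K(cam):
    m=robot.camera_model(cam); f=192/np.tan(np.radians(m["vertical_fov"])/2)
    return m,f
def ray(cam,uv,m=None):
    if m is None: m,f=K(cam)
    else: f=192/np.tan(np.radians(m["vertical_fov"])/2)
    Km=np.array([[f,0,m["cx"]],[0,f,m["cy"]],[0,0,1.]])
    xy=cv2.undistortPoints(np.array([[uv]],float),Km,np.array([m["k1"],0,0,0,0.])).ravel()
    E=np.array(m["extrinsics"]); R,t=E[:3,:3],E[:3,3]
    return -R.T@t, R.T@np.array([*xy,1.])
def at_z(cam,uv,z,m=None):
    o,d=ray(cam,uv,m); return o+d*(z-o[2])/d[2]
def at_depth(cam,uv,dep,m=None):
    o,d=ray(cam,uv,m); return o+d*dep
def save(n,im): cv2.imwrite("pics/"+n+".png",cv2.cvtColor(im,cv2.COLOR_RGB2BGR))
E
python3 - <<'E'
from h import *
ims={}
for c in("top","scene"):
    im,d=robot.grab_frame(c); ims[c]=im; np.savez("/tmp/"+c,im=im,d=d)
    for n in("button_a_top","tray","pan_rim","lid_seat","lid_handle","screw_cap","stopper_a_mid","pan","descaler","tamper","milk_pitcher","espresso_cup"):
        for r in robot.mark_of(c,n)[:6]:
            if r["p"]<.2: continue
            u,v=map(int,np.round(r["uv"])); dd=d[min(max(v,0),383),min(max(u,0),511)]
            print(c,n,round(r["p"],2),np.round(r["uv"]),np.round(at_depth(c,r["uv"],dd),3))
    save(c,im)
E
```

```text
pics
top button_a_top 0.58 [183. 270.] [0.332 0.101 0.056]
top button_a_top 0.52 [237. 217.] [ 0.469 -0.04   0.055]
top button_a_top 0.42 [275. 263.] [ 0.348 -0.138  0.051]
top tray 0.91 [252. 220.] [ 0.465 -0.078  0.006]
top pan_rim 0.93 [103. 182.] [0.575 0.343 0.001]
top pan_rim 0.65 [299. 220.] [ 0.463 -0.206  0.022]
top pan_rim 0.51 [150. 130.] [0.712 0.204 0.044]
top lid_seat 0.96 [245. 148.] [ 0.67  -0.06   0.004]
top lid_seat 0.59 [103. 184.] [ 0.569  0.345 -0.   ]
top lid_handle 0.67 [250. 144.] [ 0.671 -0.074  0.039]
top screw_cap 0.76 [300. 217.] [ 0.469 -0.211  0.021]
top stopper_a_mid 0.78 [275. 259.] [ 0.358 -0.136  0.054]
top stopper_a_mid 0.76 [185. 268.] [0.338 0.097 0.053]
top pan 0.59 [111. 189.] [ 0.554  0.321 -0.001]
top descaler 0.91 [150. 129.] [0.711 0.201 0.052]
top descaler 0.63 [363. 220.] [ 0.46  -0.39   0.006]
top descaler 0.45 [272. 218.] [ 0.466 -0.13   0.057]
top tamper 0.71 [106. 182.] [ 0.573  0.337 -0.001]
top tamper 0.69 [388. 199.] [ 0.518 -0.461  0.026]
top tamper 0.67 [251. 217.] [ 0.471 -0.076  0.004]
top milk_pitcher 0.77 [362. 148.] [ 0.647 -
[... 579 characters left out ...]
dle 0.67 [270. 224.] [ 0.656 -0.054  0.007]
scene screw_cap 0.48 [192. 196.] [ 0.483 -0.221  0.021]
scene stopper_a_mid 0.63 [204. 159.] [ 0.369 -0.144  0.044]
scene stopper_a_mid 0.62 [246. 172.] [ 0.479 -0.051  0.052]
scene stopper_a_mid 0.6 [274. 135.] [0.348 0.102 0.048]
scene pan 0.86 [361. 171.] [0.569 0.301 0.007]
scene pan 0.2 [368. 217.] [0.747 0.205 0.021]
scene descaler 0.62 [373. 218.] [0.755 0.216 0.021]
scene tamper 0.74 [275. 169.] [0.5   0.033 0.051]
scene tamper 0.73 [113. 236.] [ 0.542 -0.459  0.019]
scene milk_pitcher 0.76 [143. 266.] [ 0.7   -0.413  0.06 ]
scene espresso_cup 0.77 [132. 210.] [ 0.493 -0.394  0.044]
scene espresso_cup 0.46 [234. 187.] [ 0.483 -0.089  0.005]
```

```bash
python3 - <<'E'
import cv2
a=cv2.imread("pics/top.png")[80:320,60:430]; cv2.imwrite("pics/top2.png",cv2.resize(a,None,fx=2.1,fy=2.1,interpolation=cv2.INTER_CUBIC))
a=cv2.imread("pics/scene.png")
cv2.imwrite("pics/scene2.png",cv2.resize(a,None,fx=1.5,fy=1.5,interpolation=cv2.INTER_CUBIC))
E
```

```text
(no output)
```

View pics/top2.png

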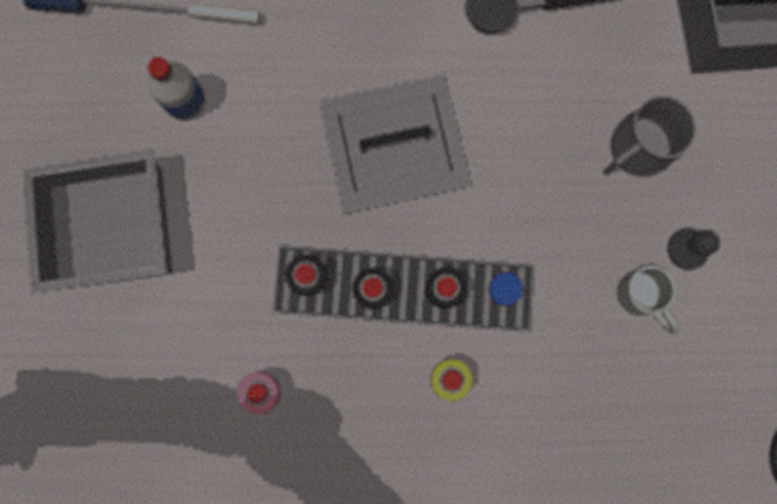

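View pics/scene2.png

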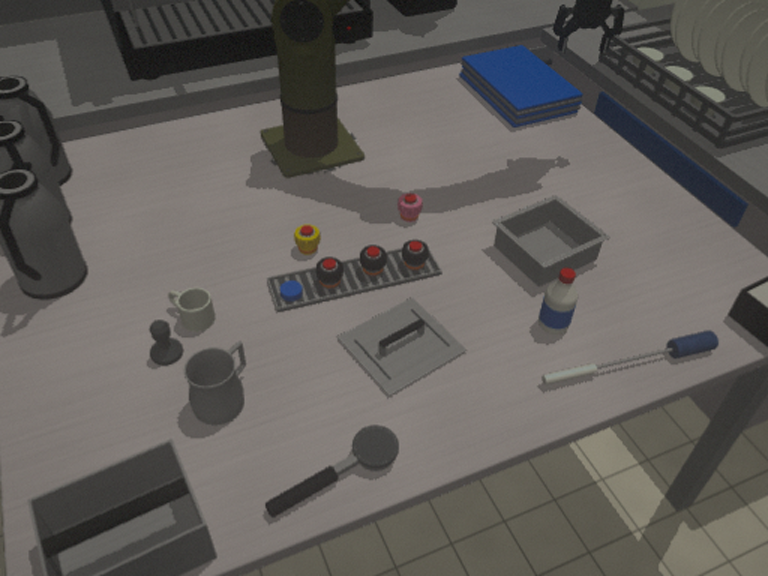

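The tray carries three black stoppers, at top pixels (205,210), (238,217) and (273,217), with the blue cap at (301,217). The pink one at (183,267) and the yellow one at (275,261) stand off the tray and are look-alikes, so they are not meant. The pan is at about (110,185), the lid at (248,148). Next I measure the poses from colour and depth.

```bash
cat >> h.py <<'E'
def cloud(cam,d,m=None):
    m=m or robot.camera_model(cam); f=192/np.tan(np.radians(m["vertical_fov"])/2)
    Km=np.array([[f,0,m["cx"]],[0,f,m["cy"]],[0,0,1.]])
    v,u=np.mgrid[0:384,0:512]; p=np.stack([u,v],-1).reshape(-1,1,2).astype(float)
    xy=cv2.undistortPoints(p,Km,np.array([m["k1"],0,0,0,0.])).reshape(384,512,2)
    c=np.concatenate([xy*d[...,None],d[...,None]],-1)
    E=np.array(m["extrinsics"]); return (c-E[:3,3])@E[:3,:3]
def reds(im):
    h=cv2.cvtColor(im,cv2.COLOR_RGB2HSV); k=(((h[...,0]<8)|(h[...,0]>172))&(h[...,1]>140)&(h[...,2]>70)).astype(np.uint8)
    n,l,s,c=cv2.connectedComponentsWithStats(k); return [(c[i],s[i,4],l==i) for i in range(1,n) if s[i,4]>12]
def rect(P): # center,(w,h),angle of min-area rect in xy
    (c,s,a)=cv2.minAreaRect((P[:,:2]*1000).astype(np.float32)); return np.round(c,1),np.round(s,1),round(a,2)
E
python3 - <<'E'
from h import *
for c in("top","scene"):
    z=np.load(f"/tmp/{c}.npz"); im,d=z["im"],z["d"]; P=cloud(c,d)
    t=P[(d>0)&(abs(P[...,2])<.006)&(P[...,0]>.3)&(P[...,0]<.8)&(abs(P[...,1])<.4)]; print(c,"table",t[:,2].mean(),t[:,2].std())
    for q,a,mk in reds(im):
        print(c,"red",np.round(q,1),a,np.round(at_z(c,q,.058),4),"z",round(float(np.median(P[mk][:,2])),3))
    def comp(lo,hi,x0,x1,y0,y1,name):
        k=(d>0)&(P[...,2]>lo)&(P[...,2]<hi)&(P[...,0]>x0)&(P[...,0]<x1)&(P[...,1]>y0)&(P[...,1]<y1)
        if k.sum()>8: print(c,name,k.sum(),rect(P[k]),np.round(np.median(P[k],0),3))
    comp(.055,.075,.4,.67,.17,.48,"pan rim")
    comp(.028,.055,.57,.78,-.17,.05,"handle")
    comp(.0055,.02,.57,.78,-.17,.05,"plate")
    comp(.003,.02,.37,.55,-.27,.1,"tray")
E
```

```text
top table -0.0007580166773077997 0.0022873311921938013
top red [135.2 111.9] 67 [0.7599 0.2424 0.058 ] z 0.134
top red [205.  210.2] 57 [0.4864 0.0448 0.058 ] z 0.057
top red [237.1 216.5] 59 [ 0.4694 -0.0392  0.058 ] z 0.057
top red [272.4 216.4] 56 [ 0.4692 -0.1317  0.058 ] z 0.057
top red [275.1 260.5] 57 [ 0.3548 -0.137   0.058 ] z 0.053
top red [182.  266.8] 56 [0.3401 0.1032 0.058 ] z 0.053
top pan rim 1072 (array([555.1, 316.9]), array([163.7, 177.5]), 7.85) [0.559 0.32  0.063]
top handle 168 (array([670.5, -68.8]), array([12.7, 96.1]), 12.74) [ 0.669 -0.068  0.038]
top plate 2482 (array([657.8, -71.5]), array([186.5, 176.2]), 12.2) [ 0.665 -0.069  0.007]
top tray 1781 (array([461. , -85.3]), array([160.8, 359.3]), 1.51) [ 0.467 -0.099  0.005]
scene table 0.000801275233898932 0.0021365368742691693
scene red [273.1 131.4] 25 [0.3425 0.1027 0.058 ] z 0.055
scene red [204. 153.] 31 [ 0.3587 -0.1385  0.058 ] z 0.055
scene red [276.4 163.4] 39 [0.4859 0.0455 0.058 ] z 0.058
scene red [248.4 167.1] 41 [ 0.4691 -0.0385  0.058 ] z 0.059
scene red [219.3 175.3] 40 [ 0.4696 -0.1305  0.058 ] z 0.059
scene red [378.1 181.8] 52 [0.6698 0.2816 0.058 ] z 0.135
scene pan rim 736 (array([552.7, 319. ]), array([164.8, 180.6]), 8.55) [0.546 0.325 0.064]
scene handle 178 (array([668.5, -67.2]), array([15.7, 96. ]), 11.85) [ 0.67  -0.071  0.039]
scene plate 2596 (array([676.2, -61. ]), array([214.4, 207. ]), 3.59) [ 0.678 -0.072  0.009]
scene tray 1979 (array([460. , -85.2]), array([369.7, 179.6]), 89.85) [ 0.484 -0.103  0.006]
```

```bash
cat >> h.py <<'E'
from scipy.spatial.transform import Rotation as Ro
def quat(a): # tool down, closing line (tool y) at world yaw a
    y=np.array([np.cos(a),np.sin(a),0]); z=np.array([0,0,-1.]); x=np.cross(y,z)
    q=Ro.from_matrix(np.c_[x,y,z]).as_quat(); return [q[3],*q[:3]]
def tcp(): return np.array(robot.sense()["tcp_pos"])
B=[(.4862,.0451),(.4693,-.0389),(.4694,-.1311)]
PAN=np.array([.555,.317]); PA=np.radians(7.9)
LID=np.array([.6695,-.0685]); LA=np.radians(12.4)
E
python3 - <<'E'
from h import *
s=robot.sense(); print(s["time_s"],s["tcp_rot"],s["contact_force"])
q0=quat(0)
for p in [(*B[0],.1),(*B[2],.03)]:
    for a in(0,np.pi): print(a,robot.solve_ik(p,quat(a)))
for a in(PA,PA+np.pi): print(robot.solve_ik((*PAN,.03),quat(a)),robot.solve_ik((*LID,.03),quat(LA+a-PA)))
E
```

```text
1.3 [-1.55637566e-06  1.80862417e-01  9.83508406e-01  4.83917009e-05] [-0.77094484 -1.18242248  0.11547744]
0 [-0.17932131  0.75806658 -0.01239651  2.09273998  0.02971456  0.29094578
 -0.2167899 ]
3.141592653589793 [ 0.20867481  0.83242782 -0.65859667  2.0727496   0.97232316  0.57977638
  1.98314544]
0 [ 0.21782319  0.89759119 -0.06570452  2.11221249  0.3701786   0.14236879
 -0.18994107]
3.141592653589793 [ 0.60989132  1.00209363 -0.73316048  2.0916974   1.30167827  0.62480692
  2.05687993]
[-0.5763566   0.98724207 -0.027256    1.64683241  0.04675812  0.50815372
 -0.49435307] [ 0.10395109  1.01986142 -0.13722902  1.52892733  0.20579654  0.60697998
  0.0783937 ]
[-0.23631918  1.07654132 -0.6858268   1.62672219  0.90760351  0.78593285
  1.93749117] [ 0.43548929  1.15512226 -0.84388276  1.5083295   0.99789062  0.9501255
  2.63361694]
```

```bash
python3 - <<'E'
from h import *
robot.set_gripper(0.0,30)
q=quat(0)
robot.move_to((*B[0],.12),q)
for i,b in enumerate(B):
    if i: robot.move_to((*b,.095),q)
    robot.move_linear((*b,.076),speed=.08)
    hit=robot.move_linear((*b,.058),speed=.02,force_limit=1.5); z0=tcp()[2]
    s=robot.sense()
    r=robot.move_linear((*b,z0-.006),speed=.015,force_limit=8); z1=tcp()[2]; f=robot.sense()["contact_force"]
    print(i,hit,"z0",round(z0,4),"F0",np.round(s["contact_force"],1),"stop",r,"dz",round(z0-z1,4),"F",np.round(f,1),round(robot.sense()["time_s"],1))
    robot.move_linear((*b,.095),speed=.1)
E
```

```text
0 True z0 0.066 F0 [-1.3  1.  10.8] stop True dz 0.0042 F [-0.8 -0.2  0.6] 5.9
1 True z0 0.065 F0 [ 1.  -0.4  3.5] stop True dz 0.0049 F [-1.1  1.2  6.8] 8.2
2 True z0 0.065 F0 [0.9 0.1 2.1] stop True dz 0.0049 F [-0.2 -0.2  7.9] 10.5
```

```bash
python3 - <<'E'
from h import *
robot.move_to((.475,-.043,.26),quat(0)); robot.set_gripper(.085)
m=robot.camera_model("wrist"); im,d=robot.grab_frame("wrist"); P=cloud("wrist",d,m)
k=(d>0)
for q,a,mk in reds(im): 
    if a<60: continue
    ring=cv2.dilate(mk.astype(np.uint8),np.ones((3,3)),iterations=7)-cv2.dilate(mk.astype(np.uint8),np.ones((3,3)),iterations=3)
    print(np.round(q),a,np.round(at_z("wrist",q,.052,m),4),"top z",np.round(np.median(P[mk&k][:,2]),4),"ring z",np.round(np.percentile(P[(ring>0)&k][:,2],[50,75]),4))
save("wrist1",im); print(robot.sense()["time_s"])
E
```

```text
[133.  39.] 434 [0.3393 0.1088 0.052 ] top z 0.0537 ring z [0.0459 0.0465]
[264.  95.] 330 [0.4871 0.0495 0.052 ] top z 0.052 ring z [0.05   0.0505]
[250. 165.] 257 [ 0.47  -0.035  0.052] top z 0.0521 ring z [0.0501 0.0506]
[250. 230.] 200 [ 0.4701 -0.1274  0.052 ] top z 0.0521 ring z [0.05   0.0504]
[167. 233.] 190 [ 0.355  -0.1315  0.052 ] top z 0.0539 ring z [0.0462 0.0471]
12.6
```

View pics/wrist1.png

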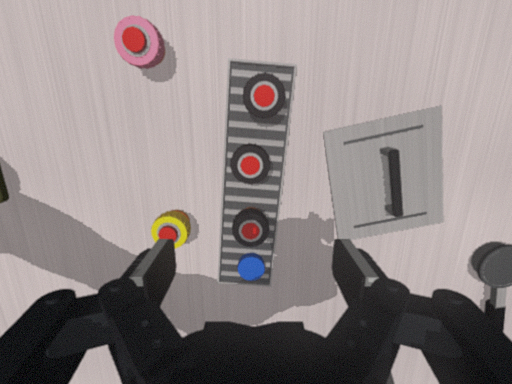

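All three buttons show 2 mm above their caps, so all are clicked. Only the +y stopper (264,95) bore 10.8 N before snapping; the others gave way at about 4 N or less. So the stiff one is the +y stopper, and I pick that up now.

```bash
python3 - <<'E'
from h import *
b=np.array([.4865,.0462]); q=quat(0)
robot.move_to((*b,.12),q)
robot.move_linear((*b,.029),speed=.12,force_limit=15); print(tcp())
robot.set_gripper(.03,40); s=robot.sense(); print(s["grip_width"],s["grip_force"],s["tcp_pos"])
zg=s["tcp_pos"][2]
robot.move_linear((*b,.17),speed=.15); print(robot.sense()["grip_width"])
robot.move_to((*PAN,.17),quat(PA))
robot.move_linear((*PAN,zg+.015),speed=.12)
hit=robot.move_linear((*PAN,zg-.005),speed=.02,force_limit=2.5); print("touch",hit,tcp(),zg)
robot.set_gripper(.068); 
robot.move_linear((*PAN,.2),speed=.12); print(robot.sense()["time_s"])
robot.move_to((*(LID+[-.0,0]),.2),quat(LA))
robot.set_gripper(.04)
m=robot.camera_model("wrist"); im,d=robot.grab_frame("wrist"); P=cloud("wrist",d,m)
k=(d>0)&(P[...,2]>.028)&(P[...,2]<.055)&(np.hypot(P[...,0]-LID[0],P[...,1]-LID[1])<.07); print("handle",rect(P[k]))
k=(d>0)&(P[...,2]>.006)&(P[...,2]<.045)&(np.hypot(P[...,0]-LID[0],P[...,1]-LID[1])<.14); print("plate",rect(P[k]))
save("wrist2",im)
im,d=robot.grab_frame("top"); save("top_b",cv2.resize(im[120:250,80:330],None,fx=3,fy=3))
P=cloud("top",d)
for q,a,mk in reds(im): print(np.round(q),a,np.round(np.median(P[mk],0),4))
print(robot.sense()["time_s"])
E
```

```text
[0.48703997 0.04600719 0.02971337]
0.05128932442910024 40.867323875427246 [0.48687929 0.04626028 0.0298276 ]
0.05062826784615098
touch True [0.55483532 0.31688226 0.02894122] 0.02982759808350983
20.6583
handle (array([670.4, -64.4]), array([11.2, 95.2]), 12.26)
plate (array([670. , -64.3]), array([162.1, 175.2]), 12.35)
[135. 112.] 64 [0.7306 0.2187 0.1332]
[106. 186.] 44 [0.5542 0.3159 0.0488]
22.6333
```

View pics/top_b.png

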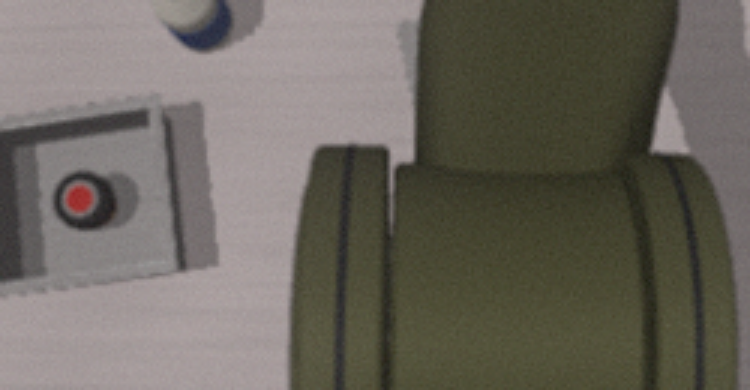

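View pics/wrist2.png

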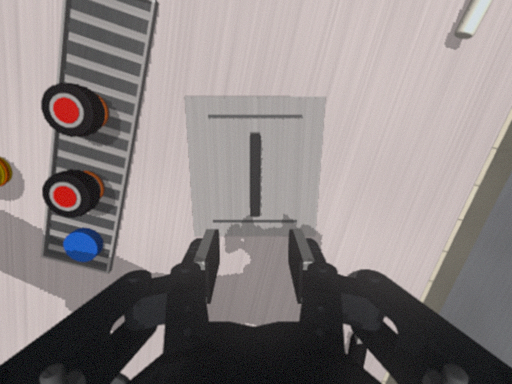

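The stiff stopper stands upright near the pan's middle (crop pixel (82,198), cap top z about 49 mm, as expected). The wrist view shows the lid square in the image, handle at (255,175). I'll view the pan with the same wrist camera so its bias cancels, then grasp the lid.

```bash
python3 - <<'E'
from h import *
# pan from same relative viewpoint (rim 57 mm higher than plate)
robot.move_to((*PAN,.255),quat(PA)); t0=tcp()
m=robot.camera_model("wrist"); im,d=robot.grab_frame("wrist"); P=cloud("wrist",d,m); save("wrist3",im)
r=np.hypot(P[...,0]-PAN[0],P[...,1]-PAN[1])
k=(d>0)&(P[...,2]>.058)&(P[...,2]<.072)&(r<.14); print("rim",k.sum(),rect(P[k]),np.median(P[k][:,2]))
k=(d>0)&(P[...,2]>-.003)&(P[...,2]<.01)&(r<.11)
print(t0)
L=(.670,-.0655); robot.move_to((*L,.12),quat(np.radians(12.3)))
robot.move_linear((*L,.026),speed=.1,force_limit=8); print(tcp())
robot.set_gripper(0.0,90); s=robot.sense(); print(s["grip_width"],s["tcp_pos"],s["time_s"])
robot.move_linear((*L,.06),speed=.08); s=robot.sense(); print(s["grip_width"],s["contact_force"],s["torque"])
im,d=robot.grab_frame("wrist"); save("wrist4",im); print(s["time_s"])
E
```

```text
rim 5403 (array([555.1, 320.9]), array([162.3, 176.8]), 8.26) 0.06499002756422971
[0.55616837 0.31480184 0.25480448]
[ 0.67067081 -0.06558045  0.02673604]
0.010044695465146582 [ 0.67049476 -0.06554424  0.02695468] 27.2083
0.009594481816904176 [-0.32776324  0.09086636 -2.49275388] [-0.016942    0.00168666  0.0420416 ]
27.7833
```

View pics/wrist3.png

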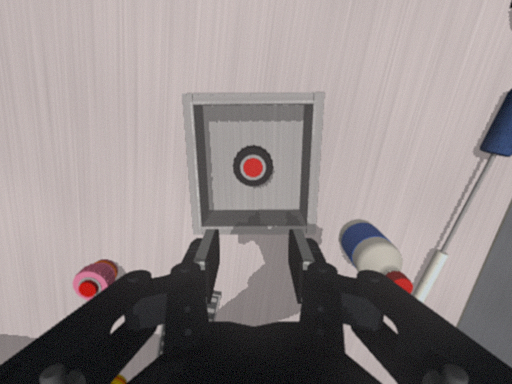

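View pics/wrist4.png

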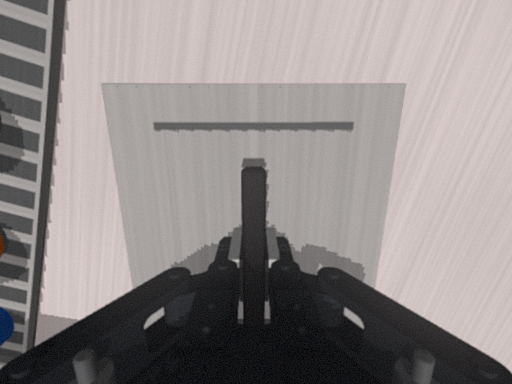

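```bash
python3 - <<'E'
from h import *
L=(.670,-.0655); T=np.array([.5552,.3200]); q=quat(np.radians(8.1))
robot.move_linear((*L,.21),speed=.15)
robot.move_to((*T,.21),q)
robot.move_linear((*T,.105),speed=.1); robot.hold(.4); e=tcp(); print("err",e[:2]-T, robot.sense()["grip_width"])
c=2*T-e[:2]
hit=robot.move_linear((*c,.0835),speed=.02,force_limit=5); print(hit,tcp(),robot.sense()["contact_force"],robot.sense()["time_s"])
d=robot.grab_frame("top")[1]
E
```

```text
err [7.11512967e-05 2.37587829e-05] 0.010157244385042988
True [0.55496119 0.31991023 0.08695044] [-1.38565323 -0.71989051  5.31161193] 32.9167
```

Contact came at 0.087, exactly the seated height. I release and look.

```bash
python3 - <<'E'
from h import *
robot.set_gripper(.04); t=tcp()
robot.move_linear((t[0],t[1],.25),speed=.1); robot.hold(.3)
m=robot.camera_model("wrist"); im,d=robot.grab_frame("wrist"); P=cloud("wrist",d,m)
r=np.hypot(P[...,0]-.555,P[...,1]-.32); k=(d>0)&(P[...,2]>.06)&(P[...,2]<.08)&(r<.125)
print("plate",rect(P[k]),np.median(P[k][:,2]))
A=np.c_[P[k][:,:2],np.ones(k.sum())]; print("slopes",np.linalg.lstsq(A,P[k][:,2],rcond=None)[0])
save("end_w",im)
robot.move_to((.4,.3,.35),quat(np.radians(8.1)))
im,d=robot.grab_frame("scene"); save("end_s",cv2.resize(im[80:300,80:460],None,fx=2,fy=2))
im,d=robot.grab_frame("top"); P=cloud("top",d)
for q,a,mk in reds(im): print(np.round(q),a,np.round(np.median(P[mk],0),4))
print(robot.sense()["time_s"])
E
```

```text
plate (array([554.6, 320.9]), array([161.9, 177.6]), 8.13) 0.06811889285145827
slopes [ 0.00071532 -0.0004333   0.06786319]
[135. 112.] 66 [0.7306 0.2189 0.1332]
[237. 217.] 56 [ 0.469  -0.0389  0.0513]
[272. 216.] 55 [ 0.4706 -0.1314  0.0507]
[275. 261.] 54 [ 0.3534 -0.1373  0.0526]
[182. 267.] 54 [0.3392 0.1043 0.0523]
36.375
```

View pics/end_s.png

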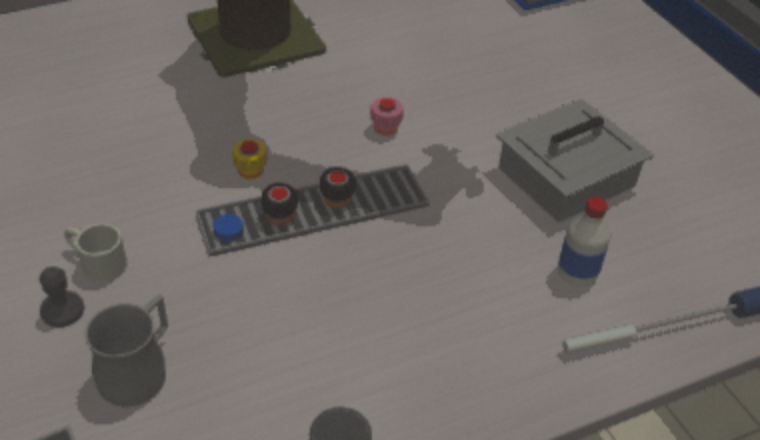

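The lid lies level and centred on the pan (crop pixel (573,150)). The plate top is at 68 mm, within 1 mm of the pan centre. Both good stoppers stand on the tray with their buttons down, and everything else is in place.

```bash
python3 -c "
from h import *
print(robot.sign_off())"
```

```text
the job is handed in; nothing more can be done
None
```

I handed the job in at about 36 s: all three buttons are clicked down, the stiff stopper stands upright in the pan with the lid level and centred on it, and the two good stoppers are still on the tray; the sign-off returned no verdict.

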